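# Shut the tagged air valve in the bench air box

### The arm

A 6-joint arm with a two-finger parallel gripper is mounted at the origin on the work surface. World frame = base frame: x ahead of the robot, y to its left, z up, the work surface at z = 0. Lengths are in mm, angles in rad, forces in N, time in s.
With the tool pointing down it reaches from about 375 to 900 mm from the base axis. Payload 3.1 kg.
Tool frame: the origin (TCP) lies on the centre line of the jaws, within the pads' length; the fingertips stand 22 mm ahead of it and the grasp point (between the pads) lies 3 mm ahead of it (bot.nose_length is the distance from the TCP to the fingertips, in mm); y points along the fingers, x is the direction in which the jaws open and shut, and the axes are right-handed (so a half turn about y gives the same grasp; the last joint's range is limited). The gripper opens to 85 mm and grips with 20 to 120 N. Pads are 22 mm wide; open, the fingers measure 114 mm over their backs; the gripper's body (76 mm by 85 mm) begins 54 mm behind the grasp point. The pads swing forward as they close: fully open they stand 13 mm farther back than shut.
Start: joints at [1.171, 0.527, 1.433, -0, 1.181, -0.178], TCP at [137.451, 609.675, 253.31] pointing down, gripper open.
Joint ranges: [-3.08, 3.08], [-0.75, 2.2], [0.22, 2.44], [-1.43, 4.57], [0, 2.65], [-2.85, 2.85]. Speed limits (rad/s): [2.79, 2.79, 3.14, 3.14, 3.14, 3.14].

### API

Orientations are given as a unit quaternion [x, y, z, w].
In Python, from workcell import bot gives the robot as it stands.
- The arm moves only by the tool send_rows, never from a script. Its argument "moves" is a list of rows, each an object of numbers: "dx", "dy", "dz": the shift along the tool's x, y, z in units of 0.1 m (1.0 is 0.1 m); "turn": the turn about the tool's y in units of 60 degrees (1.0 is 60 degrees). In form: [{"dx": .., "dy": .., "dz": .., "turn": ..}, ...]. A call has 1 to 12 rows; each row is the pose to reach, as a shift and turn from the pose commanded when the call began, along the tool's axes at that moment; what a row does not reach only later rows make up. A row lasts 1/8 s, in which the tool goes at most 62.5 mm and 10.7 degrees, less where a joint would pass 70% of its speed; a pose out of reach is approached as far as the arm can. A call with a number of a shift or a turn outside -1 to 1 is refused whole. A call with a gripper value outside its range is refused whole. "grip" is the opening, from 0 (shut) to 1 (fully open), set as the call begins (left out, the last holds). The fingers move at their own pace and stop on an object; "squeeze" is the grip in N (left out, the last holds). Time passes only in rows, so rows that repeat a pose let the fingers close. It gives the time, the measured TCP pose, the force and the opening at its end, in the units of the state.
- bot.observe(): the state, without advancing time (a new reading comes with each control period).
- bot.read_camera(name): name is "scene" or "top"; returns a dict with "color" (384x512x3 uint8, red, green, blue), "depth" (384x512 float32, mm along the optical axis (not along the pixel's ray), 0 where there is no reading), "fx", "fy", "cx", "cy" (pixels), "R" (3x3) and "t" (3): a world point X has camera coordinates R X + t. Camera axes: x right, y down, z forward; pixel columns grow to the right and rows downward; lengths in mm; the calibration is good to about 2 mm. A picture is of the moment at which its call begins.
- bot.close_job(): hands the job in, once; it reports no verdict.
Trained networks look in a picture, given as the dict that the camera call returned (one of the last four; its "shot" number tells which), for a name from the list of things; names that differ only in an ending like _2 or _b are one class to them, and where a whole thing is asked for, a point or a joint stands for the part that bears it (a point fixed in the world has none). Each returns a list of dicts, best first, with "confidence" (0 to 1); they miss things now and then, are a little off and sometimes report something else, mostly with a low value. They report only what shows in the picture. A call takes as long as a camera call.
- bot.search_frame(picture, query): "rect" ([left, top, width, height] in pixels, round what is visible of it).
- bot.pinpoint(picture, query): "xy" ([column, row] in pixels: a listed point, or the origin of a listed thing).
The state is a dict: "time": time; "joint_pos": joint angles; "joint_velocities": joint speeds; "joint_torque": joint torques, N m; "tcp_pos": TCP position; "tool_rot": TCP orientation; "wrist_force": force on the tool from outside, world axes, zero at the start; "ft_torque": the same for the moment, N m; "grip_width": finger opening in mm.
Only numpy, scipy, OpenCV 4.12 (cv2) and the standard library are available. Lean on these libraries where they do the work, as an engineer would, in place of code of your own. Each camera call takes 0.05 s, during which the arm holds its last target.

### The job

The forming machine's compressed air has to be shut off before it is serviced. Without lifting or picking up anything, push the loose metal cover of the bench air box back by its upturned front lip until all three valve handles lie uncovered, then push the handle that has the round metal tag disc on its hub clockwise until it is fully shut, square across its pipe. Leave the cover pushed back, the other two handles as they are, and the things standing around undisturbed.

Things in the scene. Friction and masses are not known exactly. Their poses are not given: they have to be found in the camera images.
- airbox: fixed air box on the bench: grey housing 300 deep (its x) x 388 wide (its y) x 80 mm high; dark end panels rise to 88 mm and guide the cover. Origin: centre of its underside, on the bench. x points from its front (robot's side) to its back, z up. Three couplers stick out 34 mm from its front at 30 mm height; a gauge 138 mm high stands behind its back at y = -120 mm
- bay (a point): centre of the floor (8 mm above the bench) of the open-topped valve bay in the front of the box: bay 126 mm along the box's x (from -138 to -12 mm in the box's frame), 364 mm along y. In front of it a wall 12 mm thick, 80 mm high; behind it a flat closed deck at 80 mm height, ended by a stop 8 mm high at x = 146 mm
- cover_lip (a point): middle of the front face of the cover's upturned lip, 91 mm above the bench. The lip, along the middle 150 mm of the cover's front edge, is 3 mm thick and stands from 83 to 99 mm above the bench. In the box's frame the lip face is at x = -148 mm when closed and starts up to 15 mm farther back; all handles are uncovered once it is beyond x = -20 mm; at the rear stop it is at x = 4 mm
- cover_mid (a point): centre of the cover's plate, 71 mm behind the lip face, 81.5 mm above the bench. The cover is a loose aluminium plate 142 (box's x) x 377 x 3 mm, 0.35 to 0.6 kg, lying on the box's walls and deck between the end panels (1.5 mm play each side); pushed near its middle it slides along the box's x with 2 to 5 N. Axes as the box's
- hub_tag (a point): point on the upright turning axis of the tagged valve, 60 mm above the bench at its lever's mid-height. The tag is a round metal disc 40 mm across lying flat on the hub (top at 66 mm). The three valves stand at y = -120, -10 and 100 mm, x = -38 mm in the box's frame; which one has the tag changes. A pipe 17 mm thick runs forward from each, its top at 38.5 mm
- grip_tag (a point): middle of the tagged lever's black sleeve, 50 mm from its turning axis. The sleeve reaches from 26 to 72 mm from the axis, is 14 mm wide and stands 54 to 66 mm above the bench. Its x axis runs along the lever from free end to hub. All three levers are alike, stiff (about 4 N at mid-sleeve), and stay where they are left
- handle_tag (a joint): angle of the tagged lever: 0 = fully open, in line with its pipe, pointing to the box's front (its -x). It turns clockwise seen from above, towards the box's +y, to a stop at 1.57 = shut, square across the pipe, pointing along the box's +y. Starts between 0 and 0.3
- grip_p (a point): the middle of the sleeve of one of the two levers without a tag (leave alone)
- grip_q (a point): the middle of the sleeve of the other lever without a tag (leave alone)
- handle_p (a joint): angle of that first untagged lever, as for the tagged one; starts between 0 and 0.2
- handle_q (a joint): angle of that second untagged lever, as for the tagged one; starts between 0 and 0.2
- jaw_a_c (a point): centre of a loose plaster jaw model 64 x 60 x 38 mm beside the box (bystander)
- jaw_b_c (a point): centre of a second such plaster jaw model, standing in front of the box (bystander)
- foils_c (a point): centre of a loose stack of round forming foils, 125 mm across and 18 mm high, beside the box (bystander)
- jar_c (a point): centre of a loose glass jar with a black lid, 80 mm across and 105 mm high, beside the box (bystander)
- bowl_c (a point): centre of a loose rubber mixing bowl, 110 mm across and 55 mm high, beside the box (bystander)
- spatula_c (a point): a loose spatula 170 mm long lying flat in front of the box, this point 8 mm above the bench (bystander)
- brush_c (a point): a loose brush 160 mm long lying flat in front of the box, this point 8 mm above the bench (bystander)

How it is judged:
By the outcome, as a careful person would: the job done as asked, in the order asked, and still so for the second after the job is handed in, with the robot touching nothing.
It also fails if it takes over 48 s, if anything falls off the work surface, if the arm or the gripper's body presses on something with over 40 N, if the wrist force passes 120 N, or if a joint passes its speed limit or range.

## Working session

There is one attempt and no reset: what is moved stays moved. The work goes in short steps, Python scripts to look and compute and a tool call to move; the robot and the scene stay as the last step left them, time stands still between calls to the robot, and variables do not carry over. Pictures are saved under pics/ and viewed, and the job is handed in when it is done.

Besides the shell and the picture viewer there is one more tool, called as a command line: name --argument value ..., lists and objects as JSON in quotes. send_rows: Moves the arm, as the interface text tells. Its arguments: {"type":"object","properties":{"moves":{"type":"array"},"grip":{"type":"number"},"squeeze":{"type":"number"}},"required":["moves"]}

```bash
mkdir -p pics; ls
cat > h.py <<'E'
import numpy as np, cv2
from workcell import bot
def unproj(p,u,v,d=None,z=None):
    R=np.array(p["R"]);t=np.array(p["t"])
    ray=np.array([(u-p["cx"])/p["fx"],(v-p["cy"])/p["fy"],1.])
    o=-R.T@t; w=R.T@ray
    if z is not None: return o+w*(z-o[2])/w[2]
    return o+w*d
def proj(p,X):
    c=np.array(p["R"])@np.array(X)+np.array(p["t"])
    return np.array([p["fx"]*c[0]/c[2]+p["cx"],p["fy"]*c[1]/c[2]+p["cy"]])
def dep(p,u,v):
    u=int(round(u));v=int(round(v));w=p["depth"][max(0,v-1):v+2,max(0,u-1):u+2];w=w[w>0]
    return float(np.median(w)) if w.size else 0
def save(p,n,s=1.5): cv2.imwrite("pics/"+n,cv2.resize(np.array(p["color"])[:,:,::-1],None,fx=s,fy=s))
E
python3 - <<'E'
from h import *
np.set_printoptions(precision=1,suppress=True)
o=bot.observe();print(o)
for c in("top","scene"):
    p=bot.read_camera(c);save(p,c+"0.png")
    print(c,p["R"],p["t"],-np.array(p["R"]).T@p["t"])
    for q in["airbox","bay","cover_lip","cover_mid","hub_tag","grip_tag","grip_p","jaw_a_c","jaw_b_c","foils_c","jar_c","bowl_c","spatula_c","brush_c"]:
        for r in bot.pinpoint(p,q)[:3]:
            u,v=r["xy"];d=dep(p,u,v);print(q,round(r["confidence"],2),np.array([u,v]),unproj(p,u,v,d))
E
```

```text
pics
{'time': 0.0, 'joint_pos': array([ 1.2,  0.5,  1.4,  0. ,  1.2, -0.2]), 'joint_velocities': array([ 0., -0., -0.,  0., -0., -0.]), 'joint_torque': array([  0. , -44.2, -17.8,  -0. ,   0. ,   0. ]), 'tcp_pos': array([137.2, 609.1, 252.3]), 'tool_rot': array([ 0.6,  0.4, -0.4, -0.6]), 'wrist_force': array([-0. ,  0.2,  0.8]), 'ft_torque': array([ 0., -0., -0.]), 'grip_width': 85.46312952173649}
top [[-0.  -1.   0. ]
 [-1.   0.  -0.2]
 [ 0.2 -0.  -1. ]] [  18.8  549.3 1177.2] [ 320.3   14.  1259. ]
airbox 0.76 [227.1 179. ] [593.9  93.2  82.3]
cover_lip 0.58 [221.9 217.8] [478.7 109.3  87. ]
cover_mid 0.88 [222.7 192.7] [553.  106.5  83.1]
cover_mid 0.24 [133.1 202.4] [541.  383.6  27.7]
cover_mid 0.22 [273.1 255.4] [370.5 -37.1  19.4]
hub_tag 0.39 [132.5 201.2] [544.7 385.4  28.1]
grip_p 0.21 [315.8 163.6] [ 627.7 -166.6  105.3]
jaw_a_c 0.69 [133.5 202.3] [541.3 382.4  27.7]
jaw_b_c 0.94 [218.3 252. ] [384.5 125.9  28.1]
foils_c 0.68 [131.9 158.7] [682.1 394.7  16.9]
jar_c 0.82 [311.2 162.3] [ 632.2 -153.5  104.5]
jar_c 0.71 [137.5 158.8] [681.8 377.7  15.2]
bowl_c 0.7 [323.4 223.4] [ 464.4 -195.6    4.2]
spatula_c 0.83 [170.4 246.2] [407.2 273.6   3.1]
brush_c 0.91 [271.7 255.2] [371.2 -33.   19.5]
scene [[ 0.4  0.9 -0. ]
 [ 0.7 -0.3 -0.6]
 [-0.6  0.3 -0.8]] [-268.6 -329.2 1408.9] [1141.4 -258.4  892.2]
airbox 0.94 [287.4 213. ] [663.7  73.5  79.5]
cover_lip 0.74 [264.7 159.6] [473.9 100.8  98.8]
cover_mid 0.89 [280.2 180.1] [553.3 111.3  82.1]
jaw_a_c 0.68 [347.7 164.6] [552.6 363.1  27.9]
jaw_b_c 0.75 [259.5 154.1] [383.9 129.1  27.5]
jar_c 0.74 [202.6 249.7] [ 682.7 -177.7  104.7]
bowl_c 0.79 [171.3 209.4] [ 453.1 -202.2    3.5]
spatula_c 0.86 [294.4 148.6] [405.2 250.9  18.5]
brush_c 0.73 [211.3 170. ] [371.5 -38.5  18.8]
```

View pics/top0.png

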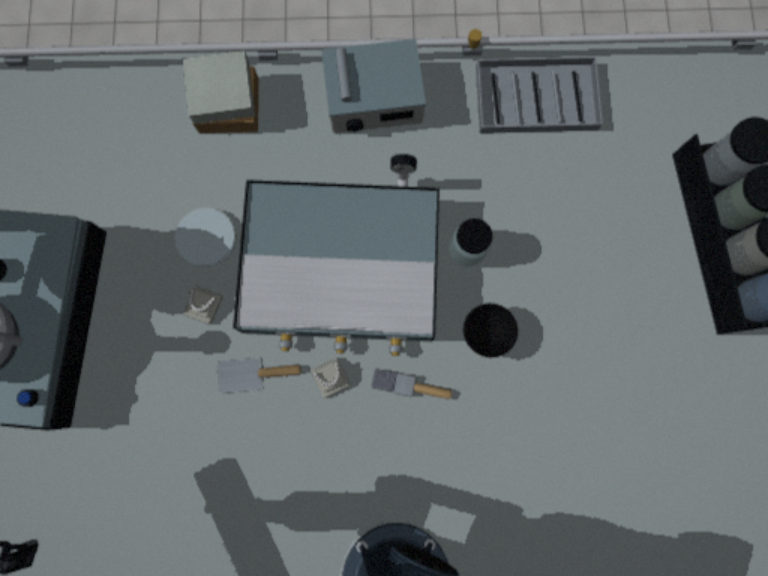

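View pics/scene0.png

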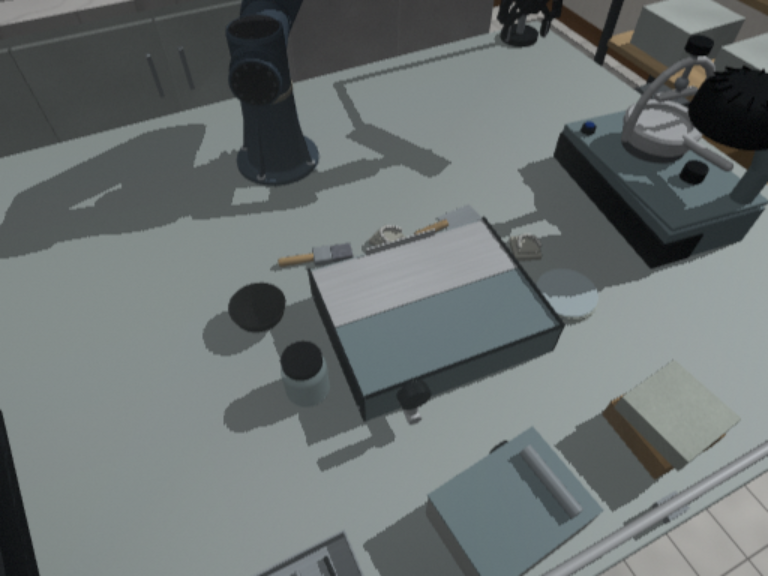

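Run:
```python
from h import *
np.set_printoptions(precision=2,suppress=True)
p=bot.read_camera("top")
c=np.array(p["color"]);cv2.imwrite("pics/crop0.png",cv2.resize(c[130:280,110:370,::-1],None,fx=3,fy=3,interpolation=cv2.INTER_CUBIC))
D=p["depth"];v,u=np.mgrid[0:384,0:512]
R=np.array(p["R"]);t=np.array(p["t"])
P=np.stack([(u-p["cx"])/p["fx"]*D,(v-p["cy"])/p["fy"]*D,D],-1)
W=(P-t)@R
np.save("W0.npy",W)
m=(D>0)&(W[...,2]>74)&(W[...,2]<96)&(W[...,0]>430)&(W[...,0]<800)&(abs(W[...,1]-90)<260)
m=cv2.morphologyEx(m.astype(np.uint8),cv2.MORPH_OPEN,np.ones((3,3)))
n,l,s,_=cv2.connectedComponentsWithStats(m);k=1+np.argmax(s[1:,4]);pts=W[l==k][:,:2].astype(np.float32)
print(s[k],cv2.minAreaRect(pts),cv2.boxPoints(cv2.minAreaRect(pts)))
print("tool",bot.observe()["tool_rot"])
```

```text
[  155   120   138   104 12888] ((620.3076782226562, 98.66878509521484), (388.85931396484375, 301.6259460449219), 86.02860260009766) [[ 456.39  -84.85]
 [ 757.29 -105.74]
 [ 784.22  282.19]
 [ 483.32  303.08]]
tool [ 0.55  0.44 -0.44 -0.55]
```

The top view shows the box in the centre (pixels 235–440, 180–340) with the bright cover closed. The bystanders lie in front of it and to the sides. The arm is off to the left, clear of the scene. The box yaw is about -4° and its centre is about (620, 99).

View pics/crop0.png

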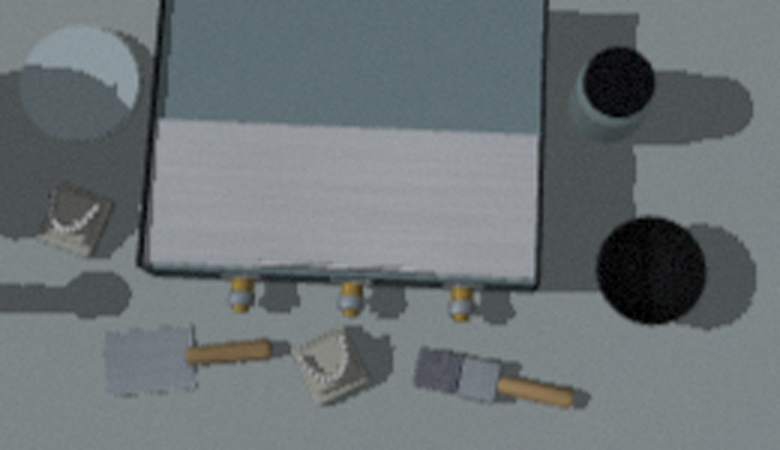

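```bash
cat >> h.py <<'E'
from scipy.spatial.transform import Rotation as Ro
YAW=-0.0694; C=np.array([620.3,98.7])
def b2w(x,y): 
    c,s=np.cos(YAW),np.sin(YAW); return C+np.array([c*x-s*y,s*x+c*y])
def w2b(P):
    c,s=np.cos(YAW),np.sin(YAW); d=np.array(P)[...,:2]-C; return np.stack([c*d[...,0]+s*d[...,1],-s*d[...,0]+c*d[...,1]],-1)
def st():
    o=bot.observe();M=Ro.from_quat(o["tool_rot"]).as_matrix()
    print("t",round(o["time"],2),"tcp",o["tcp_pos"].round(1),"box",w2b(o["tcp_pos"]).round(1),"F",o["wrist_force"].round(1),"w",round(o["grip_width"],1),"toolx yaw",np.degrees(np.arctan2(M[1,0],M[0,0])).round(2))
    return o,M
def cmd(x,y,z,M,o): 
    return M.T@(np.r_[b2w(x,y),z]-o["tcp_pos"])/100
E
python3 - <<'E'
from h import *
np.set_printoptions(precision=2,suppress=True)
o,M=st();print(M,bot.nose_length)
for z in(150,105):print(cmd(-190,0,z,M,o))
W=np.load("W0.npy");B=w2b(W)
for yy in(-120,-60,0,60,120):
    m=(abs(B[...,1]-yy)<4)&(abs(B[...,0])<185); q=np.c_[B[m],W[m][:,2]];q=q[q[:,0].argsort()];print(yy,q[::4][:, [0,2]].round(0).tolist())
E
```

```text
t 1.55 tcp [137.5 609.7 253.3] box [-517.1  476.3] F [ 0.6 -0.2  0.2] w 85.3 toolx yaw 77.29
[[ 0.22  0.   -0.98]
 [ 0.98  0.    0.22]
 [ 0.   -1.   -0.  ]] 22.0
[-4.21  1.03 -3.96]
[-4.21  1.48 -3.96]
-120 [[-185.0, 4.0], [-184.0, 30.0], [-181.0, 34.0], [-177.0, 44.0], [-174.0, 43.0], [-170.0, 41.0], [-164.0, 42.0], [-161.0, 39.0], [-155.0, 41.0], [-150.0, 51.0], [-150.0, 74.0], [-145.0, 80.0], [-143.0, 83.0], [-137.0, 85.0], [-134.0, 83.0], [-128.0, 85.0], [-125.0, 85.0], [-122.0, 82.0], [-117.0, 85.0], [-113.0, 83.0], [-110.0, 79.0], [-105.0, 86.0], [-102.0, 82.0], [-95.0, 79.0], [-90.0, 82.0], [-84.0, 81.0], [-79.0, 87.0], [-75.0, 83.0], [-72.0, 80.0], [-66.0, 84.0], [-63.0, 83.0], [-60.0, 82.0], [-55.0, 87.0], [-51.0, 82.0], [-47.0, 80.0], [-42.0, 83.0], [-39.0, 83.0], [-36.0, 79.0], [-31.0, 83.0], [-26.0, 77.0], [-21.0, 83.0], [-15.0, 82.0], [-9.0, 84.0], [-3.0, 82.0], [1.0, 81.0], [4.0, 80.0], [10.0, 78.0], [13.0, 78.0], [16.0, 79.0], [22.0, 82.0], [26.0, 78.0], [29.0, 76.0], [34.0, 82.0], [37.0, 80.0], [40.0, 81.0], [46.0, 82.0], [50.0, 78.0], [56.0, 80.0], [62.0, 79.0], [69.
[... 4289 characters left out ...]
83.0], [-61.0, 80.0], [-56.0, 84.0], [-52.0, 80.0], [-47.0, 83.0], [-44.0, 85.0], [-40.0, 82.0], [-38.0, 85.0], [-32.0, 83.0], [-29.0, 83.0], [-23.0, 83.0], [-19.0, 81.0], [-15.0, 78.0], [-11.0, 85.0], [-8.0, 84.0], [-1.0, 82.0], [3.0, 80.0], [8.0, 83.0], [11.0, 81.0], [15.0, 79.0], [20.0, 85.0], [24.0, 79.0], [30.0, 81.0], [36.0, 80.0], [41.0, 75.0], [45.0, 83.0], [48.0, 81.0], [52.0, 79.0], [58.0, 81.0], [61.0, 78.0], [67.0, 81.0], [74.0, 79.0], [78.0, 78.0], [82.0, 81.0], [87.0, 77.0], [89.0, 80.0], [95.0, 83.0], [99.0, 79.0], [102.0, 79.0], [108.0, 80.0], [115.0, 79.0], [120.0, 81.0], [125.0, 78.0], [129.0, 82.0], [134.0, 77.0], [137.0, 78.0], [144.0, 78.0], [146.0, 88.0], [150.0, 85.0]]
```

The depth profile agrees with the box frame: front face at x = -150, rear stop at 146, deck at 80 and lip at about -146. I'll close the jaws, square the tool to the box and go to a point in front of the lip.

send_rows --moves '[{"dx": -0.3, "dz": -0.2, "turn": -0.146}, {"dx": -0.7, "dz": -0.6, "turn": -0.146}, {"dx": -1.0, "dz": -0.9, "turn": -0.146}]' --grip 0

```text
schema error: expected keys dx, dy, dz, turn
```

send_rows --moves '[{"dx": -0.5, "dz": -0.4}, {"dx": -1.0, "dz": -0.8}]'

```text
schema error: expected keys dx, dy, dz, turn
```

send_rows --moves '[{"dx": -0.5, "dz": -0.3}, {"dx": -1.0, "dz": -0.6}]'

```text
schema error: expected keys dx, dy, dz, turn
```

Run:
```python
from h import *
np.set_printoptions(precision=3,suppress=True)
o,M=st();print(cmd(-190,0,150,M,o),cmd(-190,0,108,M,o))
```

```text
t 1.55 tcp [137.5 609.7 253.3] box [-517.1  476.3] F [ 0.6 -0.2  0.2] w 85.3 toolx yaw 77.29
[-4.211  1.033 -3.956] [-4.211  1.453 -3.956]
```

send_rows --moves '[{"dx": -0.3, "dy": 0, "dz": -0.2, "turn": -0.146}, {"dx": -0.7, "dy": 0, "dz": -0.6, "turn": -0.146}, {"dx": -1.0, "dy": 0, "dz": -0.9, "turn": -0.146}]' --grip 0

```text
time: 1.92
tcp_pos: [203.8, 490.8, 253.3]
tool_rot: [0.517, 0.483, -0.483, -0.517]
wrist_force: [1.0, -0.3, -0.5]
grip_width: 32.3
```

send_rows --moves '[{"dx": -0.5, "dy": 0, "dz": -0.4, "turn": 0}, {"dx": -1.0, "dy": 0, "dz": -0.8, "turn": 0}]'

```text
time: 2.17
tcp_pos: [275.3, 388.4, 253.6]
tool_rot: [0.517, 0.483, -0.482, -0.517]
wrist_force: [0.5, 0.0, -0.3]
grip_width: 0.3
```

send_rows --moves '[{"dx": -0.5, "dy": 0, "dz": -0.3, "turn": 0}, {"dx": -1.0, "dy": 0, "dz": -0.6, "turn": 0}]'

```text
time: 2.42
tcp_pos: [328.4, 284.2, 253.7]
tool_rot: [0.517, 0.483, -0.482, -0.517]
wrist_force: [0.6, -0.2, -0.5]
grip_width: -0.2
```

Run:
```python
from h import *
np.set_printoptions(precision=3,suppress=True)
o,M=st();print(cmd(-190,0,150,M,o),cmd(-190,0,108,M,o))
```

```text
t 2.42 tcp [328.4 284.2 253.7] box [-304.   164.8] F [ 0.6 -0.2 -0.5] w -0.2 toolx yaw 86.07
[-1.649  1.037 -1.138] [-1.65   1.457 -1.137]
```

send_rows --moves '[{"dx": -0.5, "dy": 0.2, "dz": -0.3, "turn": 0}, {"dx": -1.0, "dy": 0.5, "dz": -0.7, "turn": 0}]'

```text
time: 2.68
tcp_pos: [387.4, 185.7, 207.3]
tool_rot: [0.518, 0.483, -0.481, -0.516]
wrist_force: [1.1, 0.2, 0.5]
grip_width: 0.1
```

send_rows --moves '[{"dx": -0.4, "dy": 0.3, "dz": -0.3, "turn": 0}, {"dx": -0.65, "dy": 0.55, "dz": -0.44, "turn": 0}, {"dx": -0.65, "dy": 0.96, "dz": -0.44, "turn": 0}, {"dx": -0.65, "dy": 0.96, "dz": -0.44, "turn": 0}]'

```text
time: 3.18
tcp_pos: [424.0, 118.8, 108.9]
tool_rot: [-0.516, -0.48, 0.484, 0.519]
wrist_force: [0.1, -0.1, -0.5]
grip_width: -0.2
```

Run:
```python
from h import *
np.set_printoptions(precision=3,suppress=True)
o,M=st();print(cmd(-150,0,108,M,o))
p=bot.read_camera("scene");c=np.array(p["color"]);cv2.imwrite("pics/s1.png",cv2.resize(c[100:300,170:430,::-1],None,fx=3,fy=3,interpolation=cv2.INTER_CUBIC))
```

```text
t 3.17 tcp [424.  118.8 108.9] box [-197.2    6.4] F [ 0.1 -0.1 -0.5] w -0.2 toolx yaw 85.98
[-0.064  0.006 -0.472]
```

View pics/s1.png

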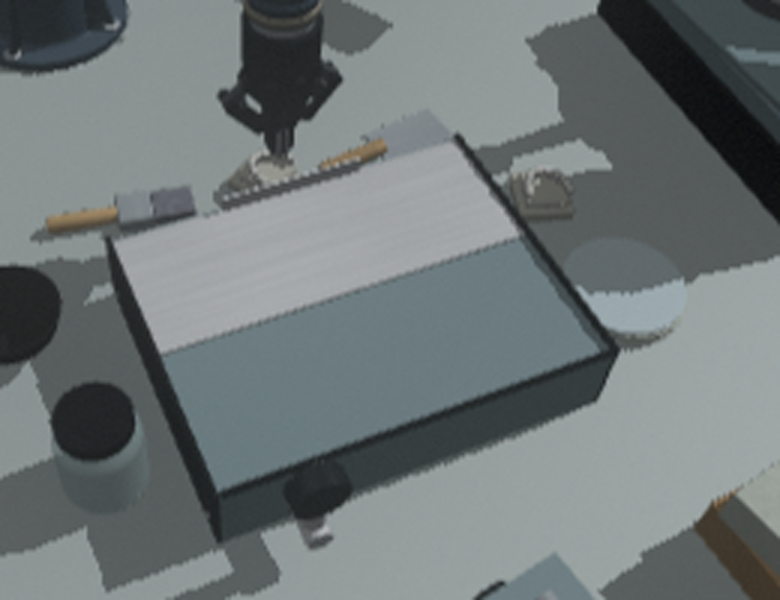

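The jaws are closed and stand in front of the lip's middle. I'll push in small steps.

send_rows --moves '[{"dx": -0.06, "dy": 0, "dz": -0.15, "turn": 0}, {"dx": -0.06, "dy": 0, "dz": -0.28, "turn": 0}, {"dx": -0.06, "dy": 0, "dz": -0.36, "turn": 0}, {"dx": -0.06, "dy": 0, "dz": -0.42, "turn": 0}, {"dx": -0.06, "dy": 0, "dz": -0.48, "turn": 0}, {"dx": -0.06, "dy": 0, "dz": -0.56, "turn": 0}, {"dx": -0.06, "dy": 0, "dz": -0.66, "turn": 0}]'

```text
time: 4.1
tcp_pos: [487.6, 109.2, 110.7]
tool_rot: [-0.515, -0.481, 0.485, 0.519]
wrist_force: [-4.6, -0.5, 3.3]
grip_width: 0.2
```

Run:
```python
from h import *
np.set_printoptions(precision=3,suppress=True)
o,M=st();print(cmd(-17,0,108,M,o))
```

```text
t 4.1 tcp [487.6 109.2 110.7] box [-133.1    1.3] F [-4.6 -0.5  3.3] w 0.2 toolx yaw 86.09
[-0.014  0.018 -1.161]
```

send_rows --moves '[{"dx": 0, "dy": 0, "dz": -0.15, "turn": 0}, {"dx": -0.01, "dy": 0, "dz": -0.3, "turn": 0}, {"dx": -0.01, "dy": 0, "dz": -0.45, "turn": 0}, {"dx": -0.01, "dy": 0, "dz": -0.6, "turn": 0}, {"dx": -0.01, "dy": 0, "dz": -0.7, "turn": 0}, {"dx": -0.01, "dy": 0, "dz": -0.8, "turn": 0}, {"dx": -0.01, "dy": 0, "dz": -0.88, "turn": 0}, {"dx": -0.01, "dy": 0, "dz": -0.95, "turn": 0}]'

```text
time: 5.1
tcp_pos: [586.1, 101.2, 110.7]
tool_rot: [-0.517, -0.482, 0.482, 0.517]
wrist_force: [-3.2, 0.1, 0.5]
grip_width: -0.1
```

Run:
```python
from h import *
np.set_printoptions(precision=3,suppress=True)
o,M=st();print(cmd(-17,0,108,M,o))
p=bot.read_camera("scene");c=np.array(p["color"]);cv2.imwrite("pics/s2.png",cv2.resize(c[100:300,170:430,::-1],None,fx=3,fy=3,interpolation=cv2.INTER_CUBIC))
```

```text
t 5.1 tcp [586.1 101.2 110.7] box [-34.3   0.2] F [-3.2  0.1  0.5] w -0.1 toolx yaw 86.05
[-0.002  0.027 -0.173]
```

View pics/s2.png

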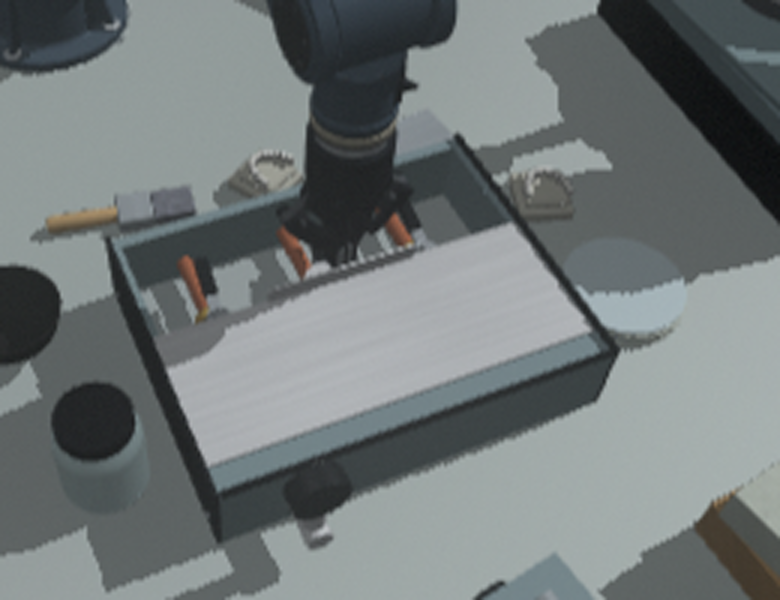

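The cover slides straight and the three orange levers are showing. About 18 mm remain, and then I'll back off and rise.

send_rows --moves '[{"dx": 0, "dy": 0, "dz": -0.07, "turn": 0}, {"dx": 0, "dy": 0, "dz": -0.13, "turn": 0}, {"dx": 0, "dy": 0, "dz": -0.17, "turn": 0}, {"dx": 0, "dy": 0, "dz": -0.19, "turn": 0}, {"dx": 0, "dy": 0, "dz": -0.19, "turn": 0}]'

```text
time: 5.78
tcp_pos: [604.6, 100.0, 110.8]
tool_rot: [-0.517, -0.482, 0.482, 0.517]
wrist_force: [-3.0, 0.7, 2.2]
grip_width: 0.3
```

send_rows --moves '[{"dx": 0, "dy": 0, "dz": 0.1, "turn": 0}, {"dx": 0, "dy": -0.3, "dz": 0.5, "turn": 0}, {"dx": 0, "dy": -0.9, "dz": 1.0, "turn": 0}]'

```text
time: 6.15
tcp_pos: [513.8, 106.0, 188.3]
tool_rot: [-0.517, -0.482, 0.483, 0.517]
wrist_force: [-0.3, 0.1, 0.9]
grip_width: 0.3
```

send_rows --moves '[{"dx": 0, "dy": -0.3, "dz": 0.5, "turn": 0}, {"dx": 0, "dy": -0.3, "dz": 0.9, "turn": 0}, {"dx": 0, "dy": -0.3, "dz": 0.9, "turn": 0}]'

```text
time: 6.52
tcp_pos: [421.9, 112.7, 219.4]
tool_rot: [0.517, 0.483, -0.483, -0.517]
wrist_force: [0.9, -1.1, -0.3]
grip_width: 0.4
```

Run:
```python
from h import *
np.set_printoptions(precision=1,suppress=True)
o,M=st()
for c,(a,b,e,f) in(("top",(130,240,140,310)),("scene",(100,300,170,430))):
    p=bot.read_camera(c);im=np.array(p["color"]);cv2.imwrite(f"pics/{c}3.png",cv2.resize(im[a:b,e:f,::-1],None,fx=3 if c=="scene" else 4.5,fy=3 if c=="scene" else 4.5,interpolation=cv2.INTER_CUBIC))
    for q,z in(("hub_tag",60),("grip_tag",66),("grip_p",66),("cover_lip",91)):
        for r in bot.pinpoint(p,q)[:3]:
            u,v=r["xy"];w=unproj(p,u,v,z=z);print(c,q,round(r["confidence"],2),np.array([u,v]),w2b(w),"depthz",unproj(p,u,v,dep(p,u,v))[2])
```

```text
t 6.53 tcp [421.9 112.7 219.4] box [-198.9    0.2] F [ 0.9 -1.1 -0.3] w 0.4 toolx yaw 86.1
top hub_tag 0.49 [229.9 187.6] [-46.8 -15.3] depthz 64.53114306616703
top grip_tag 0.56 [223.8 203. ] [-95.1  -0.3] depthz 527.9223901051167
top grip_p 0.58 [192.8 199.2] [-87.7  91.8] depthz 38.617587338791964
top grip_p 0.47 [261.4 204.5] [ -94.8 -111.3] depthz 65.4211152595251
top cover_lip 0.82 [228.3 171.8] [ -6.2 -10.3] depthz 81.06786519636807
top cover_lip 0.43 [223.6 199.6] [-89.4  -1.4] depthz 521.6631403652455
scene hub_tag 0.74 [259.7 154. ] [-208.7    2.1] depthz 29.08668501505008
scene hub_tag 0.69 [281.7 196.3] [-26.7  -4.8] depthz 93.88302682013853
scene grip_tag 0.43 [274.7 182.5] [-77.5  -4.5] depthz 64.6774829235244
scene grip_tag 0.29 [307.3 169.4] [-87.5 109. ] depthz 7.972195130077125
scene grip_tag 0.27 [377.2 192.6] [ 69.8 254.5] depthz 18.338361800894063
scene grip_p 0.59 [307.1 166.7] [-97.7 113.6] depthz 13.051657864170693
scene grip_p 0.49 [240.2 190.3] [ -88.5 -109.7] depthz 10.30367851205608
scene cover_lip 0.67 [287.8 193.9] [-6.7  2.8] depthz 96.48953420335795
```

View pics/top3.png

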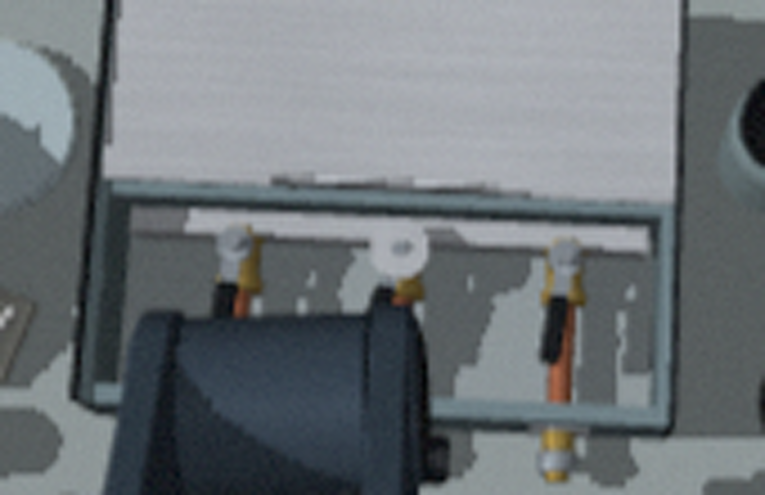

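View pics/scene3.png

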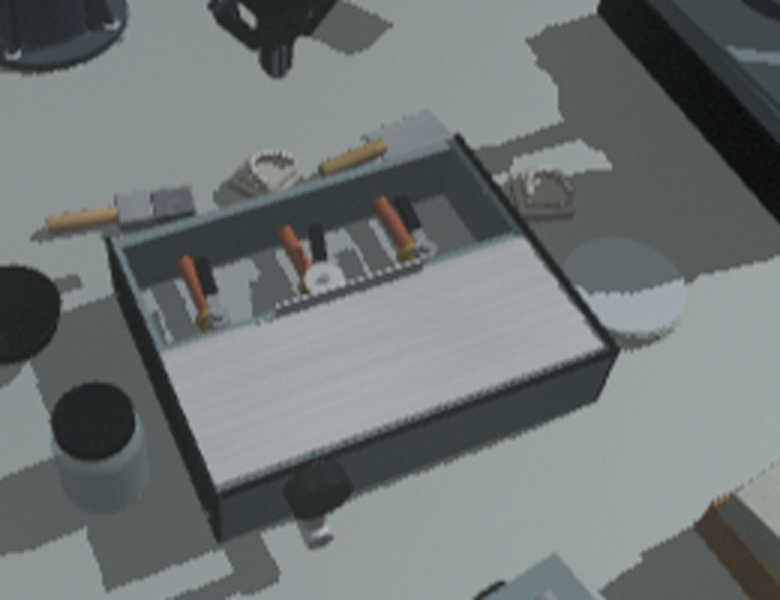

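The tag disc is on the middle valve, at top-crop pixel (400, 248). The lip is at box x ≈ -6, so all three handles are uncovered. The tagged lever points to the front, turned slightly towards +y. Next I'll plan the arc from its -y side.

```bash
cat >> h.py <<'E'
def arc(th,R=45,hx=11,hy=14):
    s,c=np.sin(th),np.cos(th); d=7+hx*s+hy*c
    return np.array([-38-R*c-d*s,-10+R*s-d*c])
E
python3 - <<'E'
from h import *
np.set_printoptions(precision=3,suppress=True)
o,M=st();print(cmd(-83,-60,150,M,o),cmd(-83,-60,72,M,o))
for t in np.arange(0,1.58,.157): print(t.round(2),arc(t).round(1))
E
```

```text
t 7.03 tcp [425.5 112.3 218.5] box [-195.3    0. ] F [0.3 0.7 0.6] w 0.0 toolx yaw 86.04
[-0.6    0.685 -1.123] [-0.6    1.465 -1.123]
0.0 [-83. -31.]
0.16 [-86.  -25.2]
0.31 [-88.1 -18.7]
0.47 [-89.2 -11.4]
0.63 [-89.   -3.6]
0.78 [-87.3   4.3]
0.94 [-84.   12.2]
1.1 [-79.1  19.6]
1.26 [-72.7  26. ]
1.41 [-64.9  31.3]
1.57 [-56.  35.]
```

send_rows --moves '[{"dx": -0.3, "dy": 0.1, "dz": -0.5, "turn": 0}, {"dx": -0.6, "dy": 0.4, "dz": -1.0, "turn": 0}, {"dx": -0.6, "dy": 0.6, "dz": -1.0, "turn": 0}, {"dx": -0.6, "dy": 0.6, "dz": -1.0, "turn": 0}]'

```text
time: 7.52
tcp_pos: [519.8, 45.2, 156.9]
tool_rot: [-0.516, -0.481, 0.483, 0.519]
wrist_force: [0.0, 0.2, -0.4]
grip_width: -0.5
```

Run:
```python
from h import *
np.set_printoptions(precision=3,suppress=True)
o,M=st();print(cmd(-83,-60,72,M,o),cmd(-83,-45,72,M,o))
p=bot.read_camera("scene");c=np.array(p["color"]);cv2.imwrite("pics/s4.png",cv2.resize(c[100:250,200:400,::-1],None,fx=4,fy=4,interpolation=cv2.INTER_CUBIC))
```

```text
t 7.53 tcp [519.8  45.2 156.9] box [-96.6 -60.3] F [ 0.   0.2 -0.4] w -0.5 toolx yaw 85.99
[ 0.003  0.848 -0.14 ] [ 0.153  0.849 -0.14 ]
```

View pics/s4.png

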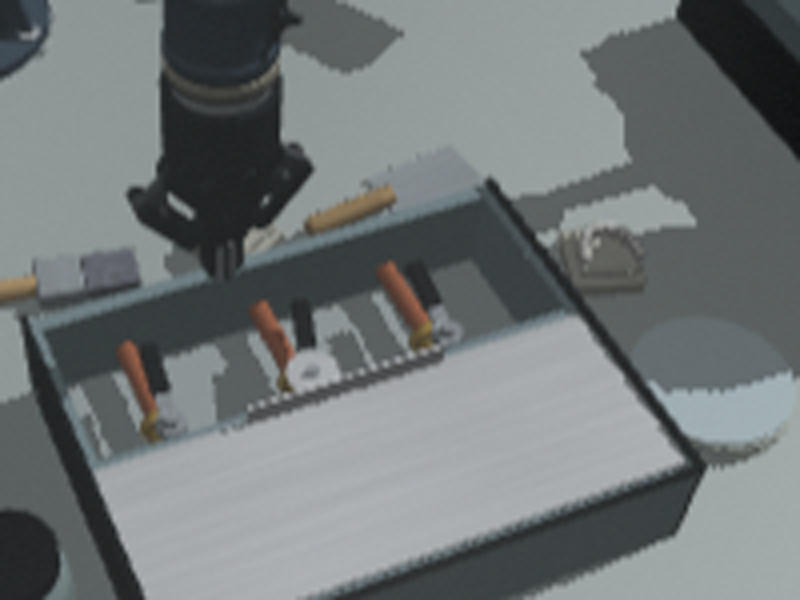

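The levers are in clear view and the fingers are over the gap between the right and middle levers. Descending.

send_rows --moves '[{"dx": 0.02, "dy": 0.2, "dz": -0.13, "turn": 0}, {"dx": 0.02, "dy": 0.5, "dz": -0.13, "turn": 0}, {"dx": 0.02, "dy": 0.75, "dz": -0.13, "turn": 0}, {"dx": 0.02, "dy": 0.85, "dz": -0.13, "turn": 0}, {"dx": 0.02, "dy": 0.85, "dz": -0.13, "turn": 0}]'

```text
time: 8.2
tcp_pos: [533.7, 47.1, 74.2]
tool_rot: [-0.517, -0.483, 0.483, 0.517]
wrist_force: [0.7, 0.1, 0.7]
grip_width: -0.3
```

Run:
```python
from h import *
np.set_printoptions(precision=3,suppress=True)
o,M=st()
for t in np.arange(0,1.58,.157): print(t.round(2),cmd(*arc(t),72,M,o))
```

```text
t 8.2 tcp [533.7  47.1  74.2] box [-82.8 -57.5] F [0.7 0.1 0.7] w -0.3 toolx yaw 86.09
0.0 [0.265 0.022 0.001]
0.16 [0.323 0.022 0.031]
0.31 [0.389 0.022 0.052]
0.47 [0.461 0.022 0.063]
0.63 [0.539 0.022 0.061]
0.78 [0.619 0.022 0.044]
0.94 [0.697 0.022 0.011]
1.1 [ 0.771  0.022 -0.038]
1.26 [ 0.835  0.022 -0.103]
1.41 [ 0.888  0.022 -0.181]
1.57 [ 0.925  0.022 -0.269]
```

send_rows --moves '[{"dx": 0.14, "dy": 0.02, "dz": 0, "turn": 0}, {"dx": 0.26, "dy": 0.02, "dz": 0.01, "turn": 0}, {"dx": 0.32, "dy": 0.02, "dz": 0.03, "turn": 0}, {"dx": 0.39, "dy": 0.02, "dz": 0.05, "turn": 0}, {"dx": 0.46, "dy": 0.02, "dz": 0.06, "turn": 0}, {"dx": 0.54, "dy": 0.02, "dz": 0.06, "turn": 0}]'

```text
time: 8.95
tcp_pos: [531.9, 100.1, 72.0]
tool_rot: [0.517, 0.482, -0.483, -0.516]
wrist_force: [0.8, -6.5, -0.1]
grip_width: 0.0
```

Run:
```python
from h import *
np.set_printoptions(precision=3,suppress=True)
o,M=st()
for t in np.arange(.628,1.58,.157): print(t.round(2),cmd(*arc(t),72,M,o))
p=bot.read_camera("scene");c=np.array(p["color"]);cv2.imwrite("pics/s5.png",cv2.resize(c[100:250,200:400,::-1],None,fx=4,fy=4,interpolation=cv2.INTER_CUBIC))
```

```text
t 8.95 tcp [531.9 100.1  72. ] box [-88.3  -4.7] F [ 0.8 -6.5 -0.1] w 0.0 toolx yaw 86.09
0.63 [ 0.011 -0.     0.007]
0.78 [ 0.091 -0.001 -0.01 ]
0.94 [ 0.169 -0.001 -0.043]
1.1 [ 0.243 -0.001 -0.092]
1.26 [ 0.308 -0.001 -0.157]
1.41 [ 0.36  -0.001 -0.234]
1.57 [ 0.397 -0.001 -0.323]
```

View pics/s5.png

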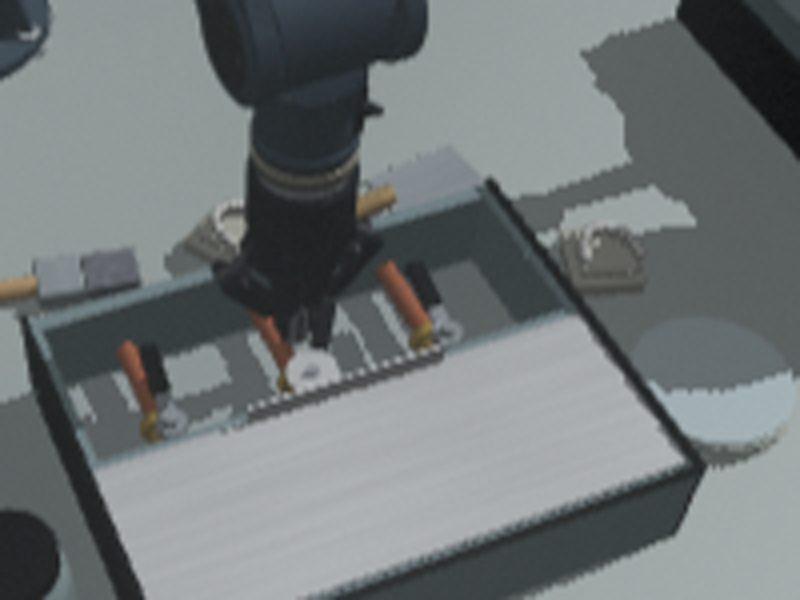

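The lever is turning with the finger at about 6.5 N. Continuing the arc.

send_rows --moves '[{"dx": 0.05, "dy": 0, "dz": 0, "turn": 0}, {"dx": 0.1, "dy": 0, "dz": -0.01, "turn": 0}, {"dx": 0.17, "dy": 0, "dz": -0.04, "turn": 0}, {"dx": 0.21, "dy": 0, "dz": -0.07, "turn": 0}, {"dx": 0.25, "dy": 0, "dz": -0.1, "turn": 0}, {"dx": 0.31, "dy": 0, "dz": -0.16, "turn": 0}, {"dx": 0.34, "dy": 0, "dz": -0.2, "turn": 0}, {"dx": 0.36, "dy": 0, "dz": -0.24, "turn": 0}]'

```text
time: 10.0
tcp_pos: [556.9, 135.5, 71.4]
tool_rot: [-0.516, -0.482, 0.483, 0.518]
wrist_force: [-3.7, -2.9, 0.0]
grip_width: -0.2
```

Run:
```python
from h import *
np.set_printoptions(precision=3,suppress=True)
o,M=st()
for t in np.arange(1.256,1.58,.157): print(t.round(2),cmd(*arc(t),72,M,o))
p=bot.read_camera("scene");c=np.array(p["color"]);cv2.imwrite("pics/s6.png",cv2.resize(c[100:250,200:400,::-1],None,fx=4,fy=4,interpolation=cv2.INTER_CUBIC))
```

```text
t 10.0 tcp [556.9 135.5  71.4] box [-65.8  32.3] F [-3.7 -2.9  0. ] w -0.2 toolx yaw 86.06
1.26 [-0.062 -0.006  0.069]
1.41 [-0.01  -0.006 -0.009]
1.57 [ 0.027 -0.007 -0.097]
```

View pics/s6.png

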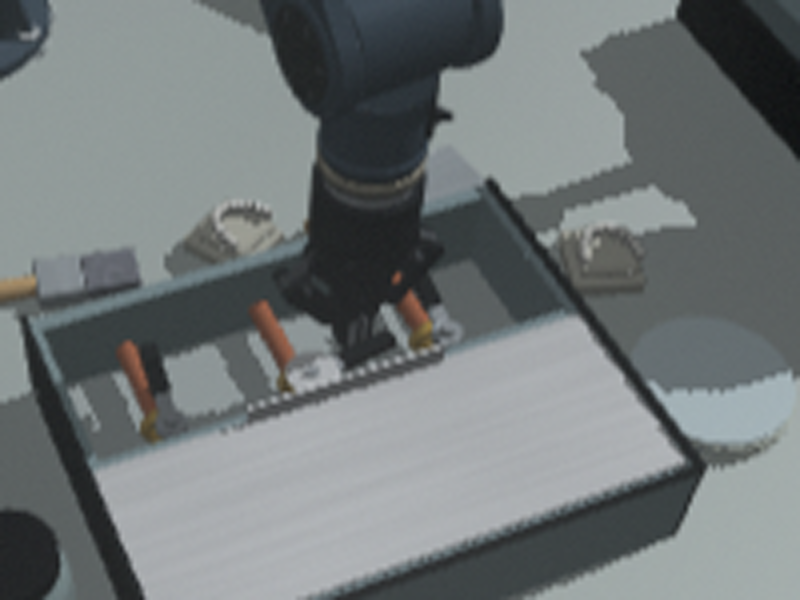

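The lever is nearly across its pipe. I'll finish in small steps while watching the force.

send_rows --moves '[{"dx": 0.01, "dy": 0, "dz": -0.04, "turn": 0}, {"dx": 0.02, "dy": 0, "dz": -0.07, "turn": 0}, {"dx": 0.02, "dy": 0, "dz": -0.1, "turn": 0}, {"dx": 0.02, "dy": 0, "dz": -0.1, "turn": 0}]'

```text
time: 10.55
tcp_pos: [565.5, 137.0, 71.5]
tool_rot: [-0.515, -0.481, 0.484, 0.519]
wrist_force: [-8.0, -1.6, 1.5]
grip_width: -0.1
```

send_rows --moves '[{"dx": 0, "dy": 0, "dz": -0.01, "turn": 0}, {"dx": 0, "dy": 0, "dz": -0.02, "turn": 0}, {"dx": 0, "dy": 0, "dz": -0.02, "turn": 0}]'

```text
time: 10.92
tcp_pos: [565.7, 137.0, 71.5]
tool_rot: [-0.514, -0.48, 0.485, 0.519]
wrist_force: [-10.5, -0.9, 3.9]
grip_width: -0.0
```

```bash
python3 -c "
from h import *
st()"
```

```text
t 10.93 tcp [565.7 137.   71.5] box [-57.2  34.4] F [-10.5  -0.9   3.9] w -0.0 toolx yaw 86.04
```

send_rows --moves '[{"dx": 0, "dy": 0, "dz": -0.02, "turn": 0}, {"dx": 0, "dy": 0, "dz": -0.04, "turn": 0}, {"dx": 0, "dy": 0, "dz": -0.04, "turn": 0}]'

```text
time: 11.3
tcp_pos: [565.9, 137.0, 71.5]
tool_rot: [-0.512, -0.478, 0.487, 0.521]
wrist_force: [-17.0, -0.3, 10.6]
grip_width: 0.0
```

```bash
python3 -c "
from h import *
st()"
```

```text
t 11.3 tcp [565.9 137.   71.5] box [-56.9  34.4] F [-17.   -0.3  10.6] w 0.0 toolx yaw 86.05
```

The lever is on its stop: the force went from 8 to 17 N with no motion. I'll back away to the front, rise and clear the view.

send_rows --moves '[{"dx": 0, "dy": 0, "dz": 0.1, "turn": 0}, {"dx": 0, "dy": 0, "dz": 0.3, "turn": 0}, {"dx": 0, "dy": -0.3, "dz": 0.3, "turn": 0}, {"dx": 0, "dy": -0.7, "dz": 0.35, "turn": 0}, {"dx": 0, "dy": -1.0, "dz": 0.4, "turn": 0}]'

```text
time: 11.92
tcp_pos: [537.6, 139.5, 174.6]
tool_rot: [0.519, 0.485, -0.48, -0.515]
wrist_force: [0.2, 0.1, 0.1]
grip_width: -0.2
```

send_rows --moves '[{"dx": 0.4, "dy": -0.4, "dz": 0.5, "turn": 0}, {"dx": 0.9, "dy": -0.7, "dz": 1.0, "turn": 0}]'

```text
time: 12.18
tcp_pos: [459.8, 218.5, 233.4]
tool_rot: [0.519, 0.485, -0.479, -0.516]
wrist_force: [0.4, 0.5, -0.0]
grip_width: -0.2
```

send_rows --moves '[{"dx": 0.5, "dy": 0, "dz": 0.4, "turn": 0}, {"dx": 1.0, "dy": 0, "dz": 0.7, "turn": 0}]'

```text
time: 12.42
tcp_pos: [395.4, 324.7, 232.8]
tool_rot: [0.518, 0.485, -0.479, -0.517]
wrist_force: [1.2, -0.2, -1.2]
grip_width: -0.2
```

send_rows --moves '[{"dx": 0.5, "dy": 0, "dz": 0.4, "turn": 0}, {"dx": 1.0, "dy": 0, "dz": 0.7, "turn": 0}, {"dx": 1.0, "dy": 0, "dz": 0.7, "turn": 0}, {"dx": 1.0, "dy": 0, "dz": 0.7, "turn": 0}]'

```text
time: 12.92
tcp_pos: [332.2, 427.4, 231.4]
tool_rot: [0.517, 0.484, -0.481, -0.517]
wrist_force: [0.5, -0.2, 0.3]
grip_width: -0.2
```

Run:
```python
from h import *
np.set_printoptions(precision=1,suppress=True)
o,M=st()
for c,(a,b,e,f) in(("top",(130,280,110,370)),("scene",(100,300,170,430))):
    p=bot.read_camera(c);im=np.array(p["color"]);cv2.imwrite(f"pics/{c}7.png",cv2.resize(im[a:b,e:f,::-1],None,fx=3,fy=3,interpolation=cv2.INTER_CUBIC))
    if c=="top": cv2.imwrite("pics/zoom7.png",cv2.resize(im[165:235,150:305,::-1],None,fx=5,fy=5,interpolation=cv2.INTER_CUBIC))
    for q,z in(("hub_tag",66),("grip_tag",66),("grip_p",66),("cover_lip",91)):
        for r in bot.pinpoint(p,q)[:2]:
            u,v=r["xy"];w=unproj(p,u,v,z=z);print(c,q,round(r["confidence"],2),np.array([u,v]),w2b(w))
    D=p["depth"]
    if c=="top":
        v,u=np.mgrid[0:384,0:512];P=np.stack([(u-p["cx"])/p["fx"]*D,(v-p["cy"])/p["fy"]*D,D],-1);W=(P-np.array(p["t"]))@np.array(p["R"]);B=w2b(W)
        g=im.sum(-1)
        m=(abs(B[...,0]+38)<30)&(B[...,1]>12)&(B[...,1]<70)&(W[...,2]>50)&(W[...,2]<75)
        for yy in range(12,70,6):
            k=m&(abs(B[...,1]-yy)<4)
            if k.sum(): print(yy,k.sum(),B[k][:,0].mean().round(1),B[k][:,0].min(),B[k][:,0].max())
```

```text
t 12.93 tcp [332.2 427.4 231.4] box [-310.2  307.9] F [ 0.5 -0.2  0.3] w -0.2 toolx yaw 86.11
top hub_tag 0.8 [228.4 186.3] [-44.3 -11.1]
top grip_tag 0.72 [212.4 186. ] [-45.4  36.5]
top grip_p 0.63 [265.3 207. ] [-101.8 -123.1]
top grip_p 0.46 [191.3 201.7] [-95.4  95.6]
top cover_lip 0.72 [224.2 173.1] [-10.6   1.4]
12 8 -28.8 -43.17365630590894 -11.784648073934253
18 19 -31.8 -44.21239165473707 -11.840535901900408
24 19 -31.6 -45.30653281461195 -11.199684929067534
30 19 -31.9 -45.472352979065434 -11.215191972975619
36 16 -33.3 -44.46763358519178 -11.812657558464782
42 20 -32.4 -44.765741288999976 -11.75766586895037
48 18 -31.6 -44.95656679264588 -11.75766586895037
54 19 -32.7 -46.05984447406232 -11.838000836360848
60 10 -30.7 -44.52416154811468 -11.81389348874307
66 4 -12.4 -13.109015501458316 -11.81389348874307
scene hub_tag 0.64 [278.7 193.6] [-34.9 -11. ]
scene grip_tag 0.69 [294.6 185.7] [-44.1  44.7]
scene grip_p 0.69 [306.4 169. ] [-90.1 107.2]
scene grip_p 0.52 [235.9 192.4] [ -85.9 -124. ]
scene cover_lip 0.63 [287.8 195.4] [-1.9  0.5]
```

View pics/top7.png

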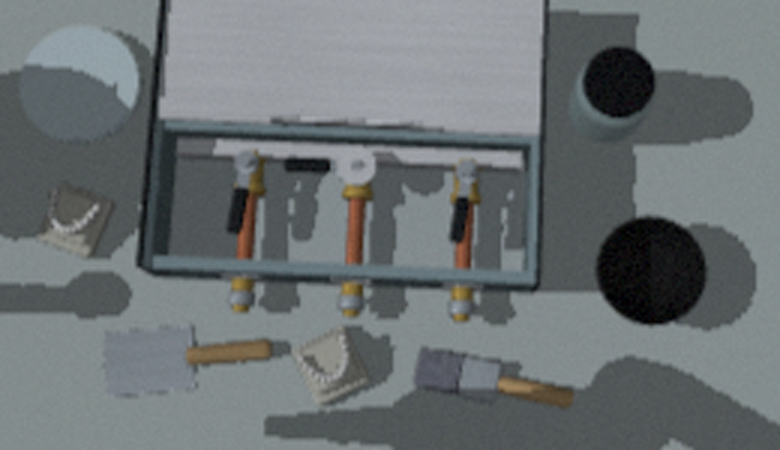

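View pics/scene7.png

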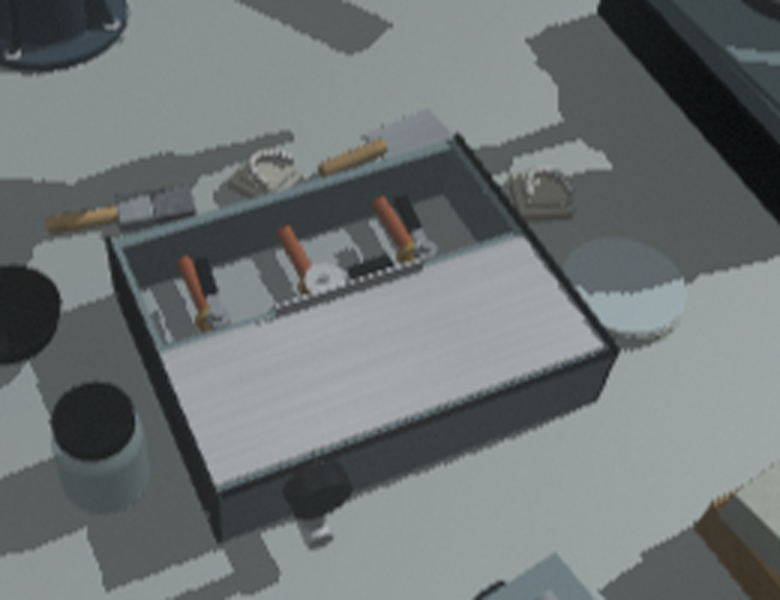

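View pics/zoom7.png

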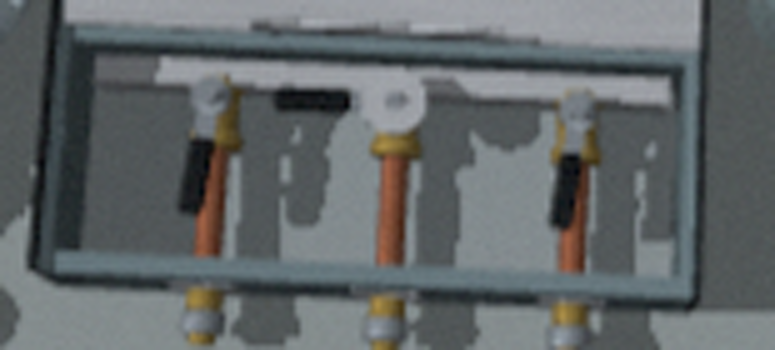

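Run:
```python
from h import *
np.set_printoptions(precision=2,suppress=True)
for c in("top","scene"):
    p=bot.read_camera(c);im=np.array(p["color"]).astype(int)
    u0,v0=proj(p,np.r_[b2w(-38,40),66]).round().astype(int)
    # warp to metric plane z=66 box frame, 2 px/mm
    src=[(-90,-60),(-90,90),(0,90),(0,-60)]
    A=np.float32([proj(p,np.r_[b2w(*s),66]) for s in src]);Bp=np.float32([((90-s[1])*4,(0-s[0])*4) for s in src])
    H=cv2.getPerspectiveTransform(A,Bp);w=cv2.warpPerspective(im.astype(np.uint8),H,(600,360),flags=cv2.INTER_CUBIC)
    cv2.imwrite(f"pics/warp_{c}.png",w[:,:,::-1])
    g=w.max(-1);m=(g<55).astype(np.uint8);n,l,s,ct=cv2.connectedComponentsWithStats(m)
    for k in range(1,n):
        if s[k,4]>1500:
            ys,xs=np.nonzero(l==k);q=np.c_[90-xs/4,-ys/4];mu=q.mean(0);_,_,V=np.linalg.svd((q-mu),full_matrices=False);d=V[0]*np.sign(V[0][0])
            print(c,s[k],"centre y,x",mu,"tilt rad",np.arctan2(d[1],d[0]))
```

```text
top [   0   50  600   17 6731] centre y,x [ 18.76 -14.56] tilt rad -0.0014840259643474057
top [ 113  140  185   55 8914] centre y,x [ 38.14 -41.65] tilt rad -0.0025329604026164626
scene [ 132  119  178   57 8255] centre y,x [ 35.34 -36.39] tilt rad -0.012107390130608426
```

View pics/warp_top.png

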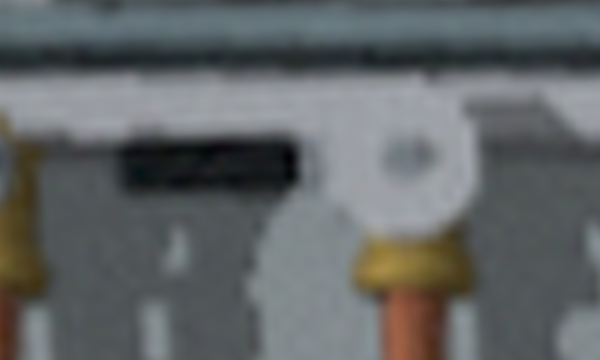

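View pics/warp_scene.png

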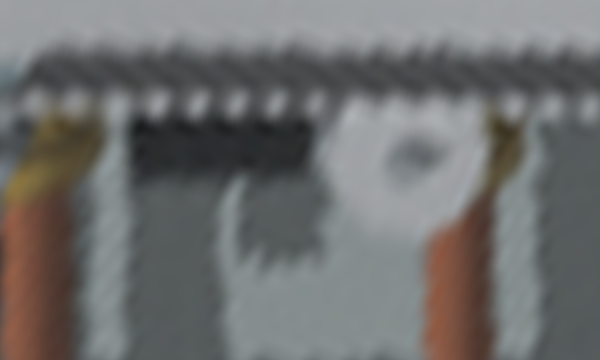

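Both cameras put the lever within about 0.01 rad of square. The cover is back, the bystanders are in place and the arm is clear, so I'll hand in.

```bash
python3 -c "
from h import *
st();print(bot.close_job())"
```

```text
t 13.53 tcp [331.3 426.2 230.6] box [-311.   306.6] F [-1.   0.6 -0.6] w 0.1 toolx yaw 86.03
the job is handed in; nothing more can be done
None
```

The tagged valve is shut and the cover is pushed back. I handed the job in at 13.5 s on the robot's clock.

**Cover:** I pushed it back by its lip with the closed fingers, using about 3–5 N. The lip was at about x = -6 mm in the box's frame right after the push, and all three handles are uncovered. In the last check the two cameras read -10.6 and -1.9 mm. They differ by more than the stated calibration, but both are past the -20 mm needed.

**Tagged valve:** The tag was on the middle valve. I pushed its lever clockwise until it met its stop, where the force rose from 8 to 17 N with almost no movement. Both cameras then showed the lever square across its pipe, within about 0.003 rad (top) and 0.012 rad (scene).

**Everything else:** In the final pictures, the other two handles and the things around the box look the same as before. I compared those by eye only. The arm is clear of everything, with wrist force near zero.

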